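Chock the jar on the draining board

TASK

Set the rinsed jar to drip dry on its side on the sloping draining board, where it would roll away if nothing stopped it. First put the wooden wedge on the board as a chock, then lay the jar across the slope just above the wedge, and let go of it only once it is resting against the wedge, so that it stays put.

Things in the scene. Friction and masses are not known exactly. Their poses are not given: they have to be found in the camera images.
- jar_center (a point): Centre of the sealed clear plastic jar with a white lid: plain cylinder, diameter 56 mm, 58 mm long over its flat ends, 0.2 kg. It starts on its side in a fixed wooden rest, centre 34 mm above the bench; the rest is 36 mm long along the jar and 14 mm high, so both flat ends are free to be gripped from above. x: the jar's long axis, level, towards the lid; y and z turn as it rolls.
- wedge_center (a point): Loose light wooden wedge on the bench: 75 mm long (y), 36 mm between upright sides (x), 30 mm high, 60 g. Top flat for 25 mm from the back (-y), then falling at 29 degrees to a 2 mm thin edge at the +y end. The point is 15 mm above its underside, mid-width, 52.5 mm from the thin edge. z up. A jar on the same surface touching the sloping face has its axis 63 mm from the point, along +y.
- drain_mid (a point): Middle of the top surface of the fixed dark wooden draining board, 35 mm above the bench. The board is 180 mm wide (x, level), 260 mm long (y), rimless, and slopes by 8 degrees. y points uphill along the surface, x level across the slope, z square to the surface. The high side is on the robot's left (world +y), give or take 17 degrees.
Things that resemble listed ones, but are neither listed nor needed, are in the scene too. There is more than one size of the part that bears wedge_center; the job needs the largest.

How it is judged:
By the outcome, as a careful person would: the job done as asked, in the order asked, and still so for the second after the job is handed in, with the robot touching nothing.
It also fails if it takes over 59 s, if anything falls off the work surface, if the arm or the gripper's body presses on something with over 40 N, if the wrist force passes 120 N, or if a joint passes its speed limit or range.

ROBOT

A 6-joint arm with a two-finger parallel gripper is mounted at the origin on the work surface. World frame = base frame: x ahead of the robot, y to its left, z up, the work surface at z = 0. Lengths are in m, angles in rad, forces in N, time in s.
With the tool pointing down it reaches from about 0.25 to 0.725 m from the base axis. Payload 4 kg.
Tool frame: the origin (TCP) lies between the finger pads; the fingertips stand 11 mm ahead of it and the grasp point (between the pads) lies 8 mm behind it (bot.tip_extent is the distance from the TCP to the fingertips, in m); z points along the fingers, y is the line along which they close (so a half turn about z gives the same grasp; the last joint's range is limited). The gripper opens to 85 mm and grips with 20 to 120 N. Pads are 22 mm wide; open, the fingers measure 114 mm over their backs; the gripper's body (76 mm by 85 mm) begins 54 mm behind the grasp point. The pads swing forward as they close: fully open they stand 13 mm farther back than shut.
Start: joints at [-1.101, 0.241, 0.005, 1.335, 0, 1.571], TCP at [0.226, -0.446, 0.242] pointing down, gripper open.
Joint ranges: [-2.72, 2.72], [-1.05, 1.87], [-1.09, 1.28], [-1.99, 2.15], [-1.42, 1.44], [-3.14, 3.14]. Speed limits (rad/s): [2.79, 2.79, 3.14, 3.14, 3.14, 3.14].

INTERFACE

Orientations are given as a unit quaternion [x, y, z, w].
In Python, from workcell import bot gives the robot as it stands. The module is installed in compiled form; this text tells all that it offers.
- The arm moves only by the tool drive_tool, never from a script. Its argument "rows" is a list of rows, each an object of numbers: "dx", "dy", "dz": the shift along the tool's x, y, z in units of 50 mm (1.0 is 50 mm); "wx", "wy", "wz": the turn, a rotation vector about the tool's x, y, z in units of 5 degrees (1.0 is 5 degrees); "hand": the finger opening in mm, from 0 to 85.4. A call has 1 to 20 rows; each row is the pose to reach, as a shift and turn from the pose commanded when the call began, along the tool's axes at that moment; what a row does not reach only later rows make up. A row lasts 1/10 s, in which the tool goes at most 50 mm and 8.59 degrees, less where a joint would pass 70% of its speed; a pose out of reach is approached as far as the arm can. A call with a gripper value outside its range is refused whole. The fingers move at their own pace and stop on an object; the grip force is fixed at half the most. Time passes only in rows, so rows that repeat a pose let the fingers close. It gives the time, the measured TCP pose, the force, the opening and the grip force at its end, in the units of the state.
- bot.get_obs(): the state, without advancing time (a new reading comes with each control period).
- bot.camera(name): name is "scene" or "top"; returns the picture (400x640x3 uint8, red, green, blue); there is no depth.
- bot.get_calibration(name): a dict with "vfov" (degrees; the focal length in pixels is half the picture's height over the tangent of half this angle, whatever the lens; pixels are square), "cx", "cy" (the principal point, pixels), "origin" and "rotation" of the camera in the world. Camera axes: x right, y up, looking along -z (the intrinsics and any distortion apply to the point x, -y, -z); pixel columns grow to the right and rows downward; lengths in m; the calibration is good to about 2 mm. A picture is of the moment at which its call begins. get_calibration takes no time and is no camera call.
- bot.job_done(): hands the job in; it is judged then, once.
Trained networks look in the newest picture that a camera, given by its name, has taken for a name from the list of things; names that differ only in an ending like _2 or _b are one class to them, and where a whole thing is asked for, a point or a joint stands for the part that bears it (a point fixed in the world has none). Each returns a list of dicts, best first, with "score" (0 to 1); they miss things now and then, are a little off and sometimes report something else, mostly with a low value. They report only what shows in the picture. A call takes as long as a camera call. They do not tell look-alikes from the thing itself.
- bot.look_for(camera, thing): "extent" ([centre column, centre row, width, height] in pixels, round what is visible of it).
- bot.outline_of(camera, thing): "region" (400x640 bool, what is visible of it) and "extent" ([centre column, centre row, width, height] in pixels, round what is visible of it).
The state is a dict: "clock": time; "joint_pos": joint angles; "joint_vel": joint speeds; "tau": joint torques, N m; "eef_pos": TCP position; "tool_rot": TCP orientation; "ft_force": force on the tool from outside, world axes, zero at the start; "ft_torque": the same for the moment, N m; "grip_width": finger opening in m; "grasp_force": force on a finger pad.
Only numpy, scipy, OpenCV 4.12 (cv2) and the standard library are available. Lean on these libraries where they do the work, as an engineer would, in place of code of your own. Each camera call takes 0.05 s, during which the arm holds its last target. There are 200 camera calls.

## Working session

There is one attempt and no reset: what is moved stays moved. The work goes in short steps, Python scripts to look and compute and a tool call to move; the robot and the scene stay as the last step left them, time stands still between calls to the robot, and variables do not carry over. Pictures are saved under pics/ and viewed, at most 10 in all, crops included, and the job is handed in when it is done.

Besides the shell and the picture viewer there is one more tool, called after "Call:" as name(argument=value, ...) on one line, values as JSON. drive_tool: Moves the arm, as the interface text tells. Its arguments: {"type":"object","properties":{"rows":{"type":"array","items":{"type":"object","properties":{"dx":{"type":"number"},"dy":{"type":"number"},"dz":{"type":"number"},"wx":{"type":"number"},"wy":{"type":"number"},"wz":{"type":"number"},"hand":{"type":"number"}}}}},"required":["rows"]}

```bash
mkdir -p pics
cat > h.py <<'E'
import numpy as np, cv2
from workcell import bot
from scipy.spatial.transform import Rotation as R
def cal(n):
    c=bot.get_calibration(n); f=200/np.tan(np.radians(c['vfov'])/2); return c,f
def rot(c):
    r=np.array(c['rotation'],float); return r if r.shape==(3,3) else R.from_quat(r).as_matrix()
def ray(n,u,v):
    c,f=cal(n); d=np.array([(u-c['cx'])/f,-(v-c['cy'])/f,-1.]); return np.array(c['origin']),rot(c)@d
def onz(n,u,v,z):
    o,d=ray(n,u,v); return o+d*(z-o[2])/d[2]
def proj(n,p):
    c,f=cal(n); q=rot(c).T@(np.array(p)-c['origin']); return np.array([c['cx']+f*q[0]/-q[2], c['cy']-f*q[1]/-q[2]])
E
python3 - <<'E'
from h import *
for n in('top','scene'):
    im=bot.camera(n); cv2.imwrite(f'pics/{n}0.png',im[:,:,::-1]); print(n,bot.get_calibration(n))
    for t in('jar_center','wedge_center','drain_mid'):
        try: print(t,[(np.round(d['extent']),round(d['score'],2)) for d in bot.look_for(n,t)])
        except Exception as e: print(t,e)
print(bot.get_obs())
E
```

```text
top {'vfov': 53.01085513787489, 'cx': 323.28844395472805, 'cy': 199.0679511900697, 'origin': array([ 0.36799716, -0.03747997,  0.89768902]), 'rotation': array([-0.04929692,  0.03612819,  0.71645177, -0.69495426])}
jar_center [(array([193., 215.,  32.,  33.]), 0.63)]
wedge_center [(array([474., 236.,  22.,  27.]), 0.93), (array([429., 232.,  27.,  16.]), 0.72), (array([449., 189.,  40.,  23.]), 0.65)]
drain_mid [(array([313., 196., 130., 100.]), 0.63)]
scene {'vfov': 54.89049310870192, 'cx': 325.76321520614215, 'cy': 202.37440992760813, 'origin': array([ 0.89319503, -0.45032784,  0.64390704]), 'rotation': array([0.36145335, 0.15084076, 0.3368044 , 0.85624841])}
jar_center [(array([397., 150.,  26.,  26.]), 0.56)]
wedge_center [(array([223., 263.,  30.,  29.]), 0.83), (array([230., 308.,  45.,  36.]), 0.78), (array([177., 296.,  20.,  29.]), 0.73)]
drain_mid [(array([336., 219., 126., 111.]), 0.9)]
{'clock': 0.4, 'joint_pos': array([-1.10100478e+00,  2.40743628e-01,  4.80490123e-03,  1.33519496e+00,
        2.14930486e-05,  1.57079772e+00]), 'joint_vel': array([ 6.40145462e-04, -3.79114830e-03,  3.56199983e-03,  2.29736674e-03,
       -1.32265656e-03,  9.81345853e-05]), 'tau': array([-1.07246622e-04, -3.71779811e+01,  2.52331424e+01,  5.36154985e-03,
       -5.55038810e-05, -1.60903431e-05]), 'eef_pos': array([ 0.2263144 , -0.44574692,  0.24216006]), 'tool_rot': array([ 9.72538752e-01,  2.32740943e-01, -2.88071330e-05, -1.66547157e-04]), 'ft_force': array([-0.02073315, -0.11737055, -0.17694549]), 'ft_torque': array([-0.0113607 ,  0.02532665, -0.04792015]), 'grasp_force': 0.0, 'grip_width': 0.08545513887167107}
```

View pics/top0.png

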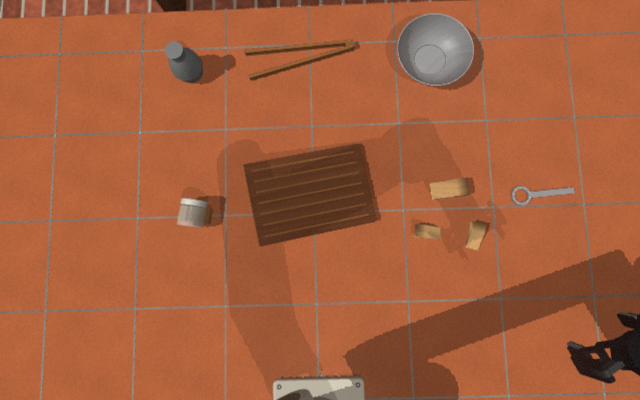

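View pics/scene0.png

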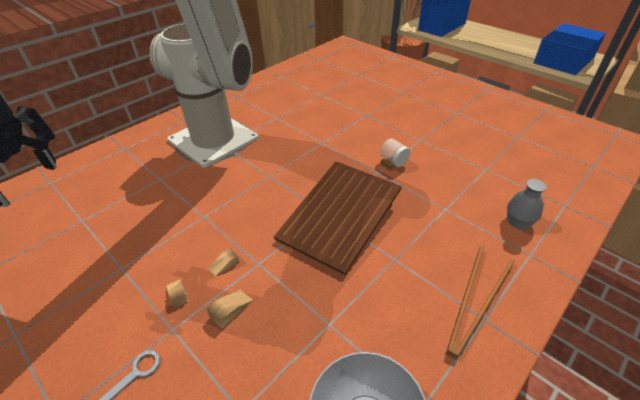

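The top picture shows the jar in its rest at (193,213) with the lid towards the top, the board at (312,194), and wedges at (449,189), (428,231) and (477,236). The wedge at (449,189), which is (230,308) in scene, is the largest. I'll confirm that in a crop.

Run:
```python
from h import *
out={}
for n in('top','scene'):
    im=bot.camera(n); out[n]=im
    for t in('jar_center','wedge_center','drain_mid'):
        for d in bot.outline_of(n,t)[:3]:
            m=d['region'].astype(np.uint8); cs,_=cv2.findContours(m,0,2); c=max(cs,key=cv2.contourArea)
            q=cv2.boxPoints(cv2.minAreaRect(c)); ap=cv2.approxPolyDP(c,3,True)[:,0]
            print(n,t,round(d['score'],2),m.sum(),np.round(d['extent']),'poly',ap.tolist())
            if n=='top':
                z={'j':.034,'w':.02,'d':.035}[t[0]]
                print('   world',[np.round(onz(n,*p,z)[:2],3).tolist() for p in q], np.round(onz(n,*d['extent'][:2],z),3))
a=cv2.resize(out['top'][160:260,400:500],(400,400),interpolation=2)
b=cv2.resize(out['scene'][240:340,160:260],(400,400),interpolation=2)
c=cv2.resize(out['top'][190:240,168:218],(200,200),interpolation=2)
e=cv2.resize(out['scene'][125:175,370:420],(200,200),interpolation=2)
cv2.imwrite('pics/crop.png',np.vstack([np.hstack([a,b]),np.hstack([c,e,np.zeros((200,400,3),np.uint8)])])[:,:,::-1])
```

```text
top jar_center 0.68 719 [191. 214.  34.  30.] poly [[183, 199], [177, 223], [202, 227], [207, 204]]
   world [[0.428, 0.297], [0.487, 0.288], [0.475, 0.23], [0.416, 0.239]] [0.45  0.265 0.034]
top wedge_center 0.79 406 [474. 239.  23.  23.] poly [[471, 223], [465, 247], [477, 250], [485, 225]]
   world [[0.361, -0.323], [0.417, -0.343], [0.408, -0.375], [0.351, -0.356]] [ 0.378 -0.346  0.02 ]
top wedge_center 0.77 345 [428. 232.  27.  19.] poly [[415, 226], [415, 237], [440, 238], [439, 228]]
   world [[0.386, -0.214], [0.414, -0.219], [0.405, -0.279], [0.377, -0.273]] [ 0.397 -0.247  0.02 ]
top wedge_center 0.55 634 [449. 187.  40.  20.] poly [[467, 179], [432, 183], [432, 197], [468, 194]]
   world [[0.503, -0.258], [0.513, -0.341], [0.474, -0.343], [0.464, -0.261]] [ 0.494 -0.3    0.02 ]
top drain_mid 0.94 9836 [312. 194. 133. 101.] poly [[358, 145], [244, 166], [260, 245], [376, 221]]
   world [[0.555, 0.154], [0.6, -0.109], [0.417, -0.137], [0.374, 0.119]] [0.485 0.001 0.035]
scene jar_center 0.77 608 [395. 150.  31.  27.] poly [[389, 138], [383, 142], [380, 154], [400, 166], [407, 160], [409, 149]]
scene wedge_center 0.89 342 [177. 295.  15.  26.] poly [[179, 281], [168, 286], [174, 305], [186, 300]]
scene wedge_center 0.73 906 [229. 309.  48.  39.] poly [[241, 291], [216, 300], [206, 309], [222, 327], [250, 302]]
scene wedge_center 0.68 463 [224. 262.  30.  27.] poly [[230, 248], [209, 266], [213, 275], [237, 262]]
scene drain_mid 0.63 7790 [335. 219. 128. 111.] poly [[334, 162], [273, 237], [344, 274], [391, 205], [399, 186]]
```

View pics/crop.png

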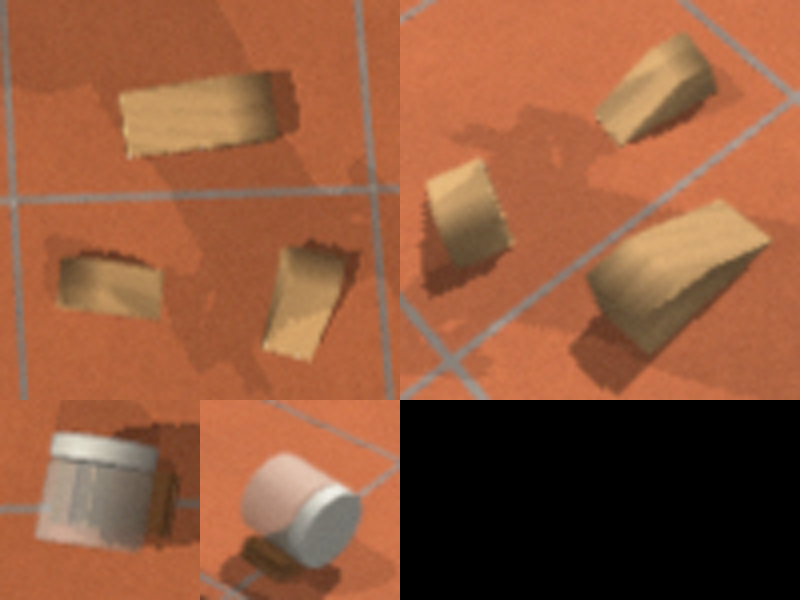

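The crop confirms that the wedge at top (449,189) is clearly the largest. Its thin edge points left (+y) and its thick back right. The jar's lid points up the picture (+x). Next I'll fit models to the outlines in both views.

```bash
cat >> h.py <<'E'
from scipy.optimize import minimize
def wedge_pts(): 
    return np.array([[x,y,z] for x in(-.018,.018) for y,z in((-.0225,-.015),(-.0225,.015),(.0025,.015),(.0525,-.013),(.0525,-.015))])
def jar_pts():
    t=np.linspace(0,2*np.pi,40); return np.array([[x,.028*np.cos(a),.028*np.sin(a)] for x in(-.029,.029) for a in t])
def board_pts(th): return np.array([[x,y,z] for x in(-.09,.09) for y in(-.13,.13) for z in(0,-th)])
def mask(n,P):
    S=8; m=np.zeros((400,640),np.uint8); uv=np.array([proj(n,p) for p in P])
    h=cv2.convexHull(uv.astype(np.float32)); cv2.fillConvexPoly(m,np.round(h*256).astype(np.int32),255,cv2.LINE_AA,8); return m/255.
def fit(P,z,p0,masks,pre=np.eye(3),cams=('top','scene')):
    def world(p): return (R.from_euler('z',p[2],degrees=True).as_matrix()@pre@P.T).T+[p[0],p[1],z]
    def cost(p):
        return sum(1-np.minimum(mask(n,world(p)),masks[n]).sum()/np.maximum(mask(n,world(p)),masks[n]).sum() for n in cams if n in masks)
    s=np.array(p0)+np.array([[0,0,0],[.01,0,0],[0,.01,0],[0,0,8]])
    r=minimize(cost,p0,method='Nelder-Mead',options=dict(initial_simplex=s,xatol=2e-4,fatol=1e-4,maxiter=150)); return r.x,r.fun
def getmask(n,t,uv,rad=25):
    for d in bot.outline_of(n,t):
        if np.hypot(*(np.array(d['extent'][:2])-uv))<rad: return d['region'].astype(float)
TILT=R.from_euler('x',8,degrees=True).as_matrix()
E
python3 - <<'E'
from h import *
for n in('top','scene'): bot.camera(n)
def both(t,a,b):
    m={}
    for n,uv in(('top',a),('scene',b)):
        k=getmask(n,t,uv)
        if k is not None: m[n]=k
    return m
def rep(name,*a):
    m=a[3]
    for cams in(('top','scene'),('top',),('scene',)):
        if all(c in m for c in cams): p,c=fit(*a,cams=cams); print(name,cams,np.round(p,4),round(c,3))
rep('wedge',wedge_pts(),.015,[.49,-.31,7],both('wedge_center',(449,189),(230,308)))
rep('jar',jar_pts(),.034,[.45,.263,-8],both('jar_center',(193,214),(396,152)))
m=both('drain_mid',(312,194),(335,219))
for th in(.008,.016): rep(f'board{th}',board_pts(th),.035,[.485,.005,9.7],m,TILT)
E
```

```text
Traceback (most recent call last):
  File "h.py", line 28, in fit
    r=minimize(cost,p0,method='Nelder-Mead',options=dict(initial_simplex=s,xatol=2e-4,fatol=1e-4,maxiter=150)); return r.x,r.fun
  File "h.py", line 26, in cost
    return sum(1-np.minimum(mask(n,world(p)),masks[n]).sum()/np.maximum(mask(n,world(p)),masks[n]).sum() for n in cams if n in masks)
  File "h.py", line 26, in <genexpr>
    return sum(1-np.minimum(mask(n,world(p)),masks[n]).sum()/np.maximum(mask(n,world(p)),masks[n]).sum() for n in cams if n in masks)
                            ~~~~^^^^^^^^^^^^
  File "h.py", line 21, in mask
    S=8; m=np.zeros((400,640),np.uint8); uv=np.array([proj(n,p) for p in P])
                                                      ~~~~^^^^^
  File "h.py", line 13, in proj
    c,f=cal(n); q=rot(c).T@(np.array(p)-c['origin']); return np.array([c['cx']+f*q[0]/-q[2], c['cy']-f*q[1]/-q[2]])
        ~~~^^^
  File "h.py", line 5, in cal
    c=bot.get_calibration(n); f=200/np.tan(np.radians(c['vfov'])/2); return c,f
ValueError: time passes only in moves, steps and waits
```

```bash
sed -i 's/^def cal(n):/import functools\n@functools.lru_cache\ndef cal(n):/' h.py
cat > m.py <<'E'
from h import *
def both(t,a,b):
    m={}
    for n,uv in(('top',a),('scene',b)):
        k=getmask(n,t,uv)
        if k is not None: m[n]=k
    return m
def rep(name,*a):
    m=a[3]
    for cams in(('top','scene'),('top',),('scene',)):
        if all(c in m for c in cams): p,c=fit(*a,cams=cams); print(name,cams,np.round(p,4),round(c,3),flush=True)
E
python3 - <<'E'
from m import *
for n in('top','scene'): bot.camera(n); cal(n)
ms=[both('wedge_center',(449,189),(230,308)),both('jar_center',(193,214),(396,152)),both('drain_mid',(312,194),(335,219))]
rep('wedge',wedge_pts(),.015,[.49,-.31,7],ms[0])
rep('jar',jar_pts(),.034,[.45,.263,-8],ms[1])
for th in(.008,.016): rep(f'board{th}',board_pts(th),.035,[.485,.005,9.7],ms[2],TILT)
print(bot.get_obs()['clock'])
E
```

```text
wedge ('top', 'scene') [ 0.4927 -0.315   5.3827] 0.234
wedge ('top',) [ 0.491  -0.3156  4.7711] 0.117
wedge ('scene',) [ 0.494  -0.3142  6.6855] 0.095
jar ('top', 'scene') [ 0.4521  0.2638 -7.3059] 0.268
jar ('top',) [ 0.4517  0.2628 -9.3948] 0.084
jar ('scene',) [0.4538 0.2663 9.3077] 0.15
board0.008 ('top', 'scene') [4.88800e-01 6.70000e-03 1.10178e+01] 0.087
board0.008 ('top',) [4.87400e-01 5.70000e-03 1.09061e+01] 0.029
board0.008 ('scene',) [4.8970e-01 7.5000e-03 1.0962e+01] 0.048
board0.016 ('top', 'scene') [4.87600e-01 6.20000e-03 1.08418e+01] 0.105
board0.016 ('top',) [4.87400e-01 5.60000e-03 1.08987e+01] 0.03
board0.016 ('scene',) [4.86700e-01 1.07000e-02 1.08676e+01] 0.067
1.4
```

Both views agree to about 3 mm, and the heights and sizes are consistent:
- Wedge: (0.4925, -0.315), yaw 5.5°
- Jar: (0.452, 0.264), yaw -8.5°
- Board: (0.4885, 0.0065), yaw 11°

Now I'll work out the first move.

```bash
cat >> h.py <<'E'
def frame(yaw,tilt=0):
    # tool y along local x (level), tool x along local y, z into surface
    L=R.from_euler('z',yaw,degrees=True).as_matrix()@R.from_euler('x',tilt,degrees=True).as_matrix()
    return np.column_stack([L[:,1],L[:,0],-L[:,2]])
def board(x,y,z,b=(.4885,.0065,11.)):
    L=R.from_euler('z',b[2],degrees=True).as_matrix()@TILT
    return np.array([b[0],b[1],.035])+L@np.array([x,y,z])
def plan(pos,Rt,p=None,Rc=None):
    if p is None:
        o=bot.get_obs(); p=o['eef_pos']; Rc=R.from_quat(o['tool_rot']).as_matrix()
    d=Rc.T@(np.array(pos)-p)/.05; w=R.from_matrix(Rc.T@Rt).as_rotvec()*180/np.pi/5
    print('d',np.round(d,3),'w',np.round(w,3),'rows~',int(max(np.abs(w).max()*5/8.59,np.linalg.norm(d)))+2)
E
python3 -c "
from h import *
F=frame(5.5); plan([.4925,-.315,.12],F)"
```

```text
d [5.93  0.077 2.446] w [-0.0000e+00 -1.0000e-03 -1.3716e+01] rows~ 9
```

Call:
drive_tool(rows=[{"dx": 5.93,"dy": 0.08,"dz": 1.5,"wz": -13.7,"hand": 62},{"dx": 5.93,"dy": 0.08,"dz": 1.5,"wz": -13.7,"hand": 62},{"dx": 5.93,"dy": 0.08,"dz": 1.5,"wz": -13.7,"hand": 62},{"dx": 5.93,"dy": 0.08,"dz": 1.5,"wz": -13.7,"hand": 62},{"dx": 5.93,"dy": 0.08,"dz": 1.5,"wz": -13.7,"hand": 62},{"dx": 5.93,"dy": 0.08,"dz": 1.5,"wz": -13.7,"hand": 62},{"dx": 5.93,"dy": 0.08,"dz": 1.5,"wz": -13.7,"hand": 62},{"dx": 5.93,"dy": 0.08,"dz": 1.5,"wz": -13.7,"hand": 62},{"dx": 5.93,"dy": 0.08,"dz": 1.5,"wz": -13.7,"hand": 62},{"dx": 5.93,"dy": 0.08,"dz": 2.45,"wz": -13.7,"hand": 62},{"dx": 5.93,"dy": 0.08,"dz": 2.45,"wz": -13.7,"hand": 62},{"dx": 5.93,"dy": 0.08,"dz": 2.45,"wz": -13.7,"hand": 62},{"dx": 5.93,"dy": 0.08,"dz": 2.45,"wz": -13.7,"hand": 62},{"dx": 5.93,"dy": 0.08,"dz": 2.45,"wz": -13.7,"hand": 62}])

```text
invalid input at $.rows[0]: expected keys dx, dy, dz, wx, wy, wz, hand
```

```bash
python3 -c "
from h import *
print(bot.get_obs()['eef_pos'],bot.get_obs()['grip_width'])
F=frame(5.5); plan([.4925,-.315,.016],F)"
```

```text
[ 0.22637166 -0.44582197  0.24228848] 0.08514977755132913
d [5.93  0.077 4.526] w [-0.0000e+00 -1.0000e-03 -1.3716e+01] rows~ 9
```

Call:
drive_tool(rows=[{"dx": 5.93,"dy": 0.08,"dz": 1.5,"wx": 0,"wy": 0,"wz": -13.7,"hand": 62},{"dx": 5.93,"dy": 0.08,"dz": 1.5,"wx": 0,"wy": 0,"wz": -13.7,"hand": 62},{"dx": 5.93,"dy": 0.08,"dz": 1.5,"wx": 0,"wy": 0,"wz": -13.7,"hand": 62},{"dx": 5.93,"dy": 0.08,"dz": 1.5,"wx": 0,"wy": 0,"wz": -13.7,"hand": 62},{"dx": 5.93,"dy": 0.08,"dz": 1.5,"wx": 0,"wy": 0,"wz": -13.7,"hand": 62},{"dx": 5.93,"dy": 0.08,"dz": 1.5,"wx": 0,"wy": 0,"wz": -13.7,"hand": 62},{"dx": 5.93,"dy": 0.08,"dz": 1.5,"wx": 0,"wy": 0,"wz": -13.7,"hand": 62},{"dx": 5.93,"dy": 0.08,"dz": 1.5,"wx": 0,"wy": 0,"wz": -13.7,"hand": 62},{"dx": 5.93,"dy": 0.08,"dz": 1.5,"wx": 0,"wy": 0,"wz": -13.7,"hand": 62},{"dx": 5.93,"dy": 0.08,"dz": 2.45,"wx": 0,"wy": 0,"wz": -13.7,"hand": 62},{"dx": 5.93,"dy": 0.08,"dz": 2.45,"wx": 0,"wy": 0,"wz": -13.7,"hand": 62},{"dx": 5.93,"dy": 0.08,"dz": 2.45,"wx": 0,"wy": 0,"wz": -13.7,"hand": 62},{"dx": 5.93,"dy": 0.08,"dz": 2.45,"wx": 0,"wy": 0,"wz": -13.7,"hand": 62}])

```text
clock: 2.7
eef_pos: [0.4933, -0.3161, 0.1217]
tool_rot: [0.674, 0.739, 0.0, 0.001]
ft_force: [0.7, -1.0, 0.6]
grip_width: 0.0622
grasp_force: 0.0
```

```bash
python3 -c "
from h import *
print(bot.get_obs()['eef_pos'],bot.get_obs()['grip_width'])
F=frame(5.5); plan([.4925,-.315,.016],F)"
```

```text
[ 0.49327389 -0.31608511  0.12171063] 0.062161820823532436
d [ 0.027 -0.018  2.114] w [ 0.024  0.019 -0.037] rows~ 4
```

Call:
drive_tool(rows=[{"dx": 0,"dy": 0,"dz": 0.6,"wx": 0,"wy": 0,"wz": 0,"hand": 62},{"dx": 0,"dy": 0,"dz": 1.2,"wx": 0,"wy": 0,"wz": 0,"hand": 62},{"dx": 0,"dy": 0,"dz": 1.6,"wx": 0,"wy": 0,"wz": 0,"hand": 62},{"dx": 0,"dy": 0,"dz": 1.9,"wx": 0,"wy": 0,"wz": 0,"hand": 62},{"dx": 0,"dy": 0,"dz": 2.06,"wx": 0,"wy": 0,"wz": 0,"hand": 62},{"dx": 0,"dy": 0,"dz": 2.06,"wx": 0,"wy": 0,"wz": 0,"hand": 62},{"dx": 0,"dy": 0,"dz": 2.06,"wx": 0,"wy": 0,"wz": 0,"hand": 25},{"dx": 0,"dy": 0,"dz": 2.06,"wx": 0,"wy": 0,"wz": 0,"hand": 25},{"dx": 0,"dy": 0,"dz": 2.06,"wx": 0,"wy": 0,"wz": 0,"hand": 25},{"dx": 0,"dy": 0,"dz": 2.06,"wx": 0,"wy": 0,"wz": 0,"hand": 25},{"dx": 0,"dy": 0,"dz": 2.06,"wx": 0,"wy": 0,"wz": 0,"hand": 25},{"dx": 0,"dy": 0,"dz": 2.06,"wx": 0,"wy": 0,"wz": 0,"hand": 25}])

```text
clock: 3.9
eef_pos: [0.4939, -0.316, 0.0187]
tool_rot: [0.673, 0.74, 0.0, 0.002]
ft_force: [-0.3, -1.5, 6.4]
grip_width: 0.0346
grasp_force: 60.9
```

```bash
python3 -c "
from h import *
o=bot.get_obs();print(o['eef_pos'],o['grip_width'],o['grasp_force'],o['ft_force'])
"
```

```text
[ 0.49388276 -0.31603915  0.01873351] 0.03463696281667319 60.88403105735779 [-0.3432039  -1.47641994  6.40511764]
```

Gripped at about 35 mm with the TCP 3.7 mm above the wedge point. I'll lift and go above the board, tilted by 8 degrees.

```bash
python3 -c "
from h import *
F=frame(11,8); print(board(0,-.041,.0187),board(0,-.041,.08)); plan(board(0,-.041,.09),F)"
```

```text
[ 0.49674362 -0.03590976  0.04781192] [ 0.49837147 -0.04428432  0.10851535]
d [ 5.37   0.611 -2.005] w [ 0.11   1.628 -1.113] rows~ 7
```

Call:
drive_tool(rows=[{"dx": 0,"dy": 0,"dz": -0.8,"wx": 0,"wy": 0,"wz": 0,"hand": 25},{"dx": 0,"dy": 0,"dz": -1.6,"wx": 0,"wy": 0,"wz": 0,"hand": 25},{"dx": 0.4,"dy": 0.05,"dz": -2,"wx": 0,"wy": 0,"wz": 0,"hand": 25},{"dx": 1.2,"dy": 0.15,"dz": -2,"wx": 0.03,"wy": 0.4,"wz": -0.25,"hand": 25},{"dx": 2,"dy": 0.25,"dz": -2,"wx": 0.06,"wy": 0.8,"wz": -0.5,"hand": 25},{"dx": 2.8,"dy": 0.35,"dz": -2,"wx": 0.08,"wy": 1.2,"wz": -0.8,"hand": 25},{"dx": 3.6,"dy": 0.45,"dz": -2,"wx": 0.11,"wy": 1.63,"wz": -1.11,"hand": 25},{"dx": 4.4,"dy": 0.52,"dz": -2,"wx": 0.11,"wy": 1.63,"wz": -1.11,"hand": 25},{"dx": 5,"dy": 0.58,"dz": -2,"wx": 0.11,"wy": 1.63,"wz": -1.11,"hand": 25},{"dx": 5.37,"dy": 0.61,"dz": -2,"wx": 0.11,"wy": 1.63,"wz": -1.11,"hand": 25},{"dx": 5.37,"dy": 0.61,"dz": -2,"wx": 0.11,"wy": 1.63,"wz": -1.11,"hand": 25},{"dx": 5.37,"dy": 0.61,"dz": -2,"wx": 0.11,"wy": 1.63,"wz": -1.11,"hand": 25},{"dx": 5.37,"dy": 0.61,"dz": -2,"wx": 0.11,"wy": 1.63,"wz": -1.11,"hand": 25}])

```text
clock: 5.2
eef_pos: [0.4977, -0.0458, 0.1169]
tool_rot: [0.635, 0.769, 0.044, -0.055]
ft_force: [-0.0, -0.1, -0.9]
grip_width: 0.0351
grasp_force: 60.1
```

```bash
python3 -c "
from h import *
F=frame(11,8); o=bot.get_obs();print(o['eef_pos'],o['grip_width'],o['ft_force'],R.from_matrix(F.T@R.from_quat(o['tool_rot']).as_matrix()).as_rotvec(True)); plan(board(0,-.041,.0187),F)
cv2.imwrite('pics/a1.png',cv2.resize(np.hstack([bot.camera('top')[130:280,200:420],bot.camera('scene')[150:300,230:450]]),(792,270),interpolation=2)[:,:,::-1])"
```

```text
[ 0.49770244 -0.04575803  0.11690915] 0.03508657806911312 [-0.04106775 -0.13977781 -0.85972233] [0.13192395 0.13566176 0.08372053]
d [-1.000e-03  2.200e-02  1.396e+00] w [-0.026 -0.027 -0.017] rows~ 3
```

View pics/a1.png

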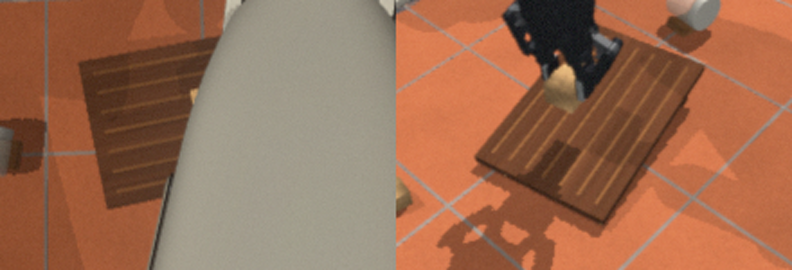

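The wedge is held over the lower middle of the board, at about (565,95) in the scene half. Lowering it.

Call:
drive_tool(rows=[{"dx": 0,"dy": 0.02,"dz": 0.5,"wx": 0,"wy": 0,"wz": 0,"hand": 25},{"dx": 0,"dy": 0.02,"dz": 0.9,"wx": 0,"wy": 0,"wz": 0,"hand": 25},{"dx": 0,"dy": 0.02,"dz": 1.2,"wx": 0,"wy": 0,"wz": 0,"hand": 25},{"dx": 0,"dy": 0.02,"dz": 1.3,"wx": 0,"wy": 0,"wz": 0,"hand": 25},{"dx": 0,"dy": 0.02,"dz": 1.34,"wx": 0,"wy": 0,"wz": 0,"hand": 25},{"dx": 0,"dy": 0.02,"dz": 1.36,"wx": 0,"wy": 0,"wz": 0,"hand": 25},{"dx": 0,"dy": 0.02,"dz": 1.36,"wx": 0,"wy": 0,"wz": 0,"hand": 25}])

```text
clock: 6.0
eef_pos: [0.4972, -0.0357, 0.0502]
tool_rot: [0.635, 0.769, 0.045, -0.055]
ft_force: [-0.4, -0.2, -0.6]
grip_width: 0.0349
grasp_force: 60.1
```

Call:
drive_tool(rows=[{"dx": 0,"dy": 0,"dz": 0.02,"wx": 0,"wy": 0,"wz": 0,"hand": 25},{"dx": 0,"dy": 0,"dz": 0.04,"wx": 0,"wy": 0,"wz": 0,"hand": 25},{"dx": 0,"dy": 0,"dz": 0.04,"wx": 0,"wy": 0,"wz": 0,"hand": 25}])

```text
clock: 6.3
eef_pos: [0.497, -0.0352, 0.0483]
tool_rot: [0.635, 0.77, 0.045, -0.055]
ft_force: [-1.3, -0.2, 4.1]
grip_width: 0.0351
grasp_force: 60.4
```

Call:
drive_tool(rows=[{"dx": 0,"dy": 0,"dz": 0.015,"wx": 0,"wy": 0,"wz": 0,"hand": 25},{"dx": 0,"dy": 0,"dz": 0.03,"wx": 0,"wy": 0,"wz": 0,"hand": 25},{"dx": 0,"dy": 0,"dz": 0.03,"wx": 0,"wy": 0,"wz": 0,"hand": 25}])

```text
clock: 6.6
eef_pos: [0.497, -0.0352, 0.0482]
tool_rot: [0.635, 0.77, 0.045, -0.055]
ft_force: [-4.6, -1.1, 14.1]
grip_width: 0.0346
grasp_force: 61.8
```

Contact is firm at the expected height. I'll back off slightly, open only as far as needed, then retreat along the tool axis.

Call:
drive_tool(rows=[{"dx": 0,"dy": 0,"dz": -0.03,"wx": 0,"wy": 0,"wz": 0,"hand": 25},{"dx": 0,"dy": 0,"dz": -0.03,"wx": 0,"wy": 0,"wz": 0,"hand": 62},{"dx": 0,"dy": 0,"dz": -0.03,"wx": 0,"wy": 0,"wz": 0,"hand": 62},{"dx": 0,"dy": 0,"dz": -0.03,"wx": 0,"wy": 0,"wz": 0,"hand": 62},{"dx": 0,"dy": 0,"dz": -0.03,"wx": 0,"wy": 0,"wz": 0,"hand": 62},{"dx": 0,"dy": 0,"dz": -0.4,"wx": 0,"wy": 0,"wz": 0,"hand": 62},{"dx": 0,"dy": 0,"dz": -1.2,"wx": 0,"wy": 0,"wz": 0,"hand": 62},{"dx": 0,"dy": 0,"dz": -2,"wx": 0,"wy": 0,"wz": 0,"hand": 75},{"dx": 0,"dy": 0,"dz": -2,"wx": 0,"wy": 0,"wz": 0,"hand": 75}])

```text
clock: 7.5
eef_pos: [0.5034, -0.0498, 0.1503]
tool_rot: [0.635, 0.77, 0.047, -0.051]
ft_force: [0.8, -0.0, 0.4]
grip_width: 0.0747
grasp_force: 0.0
```

```bash
python3 -c "
from h import *
F=frame(-8.5); o=bot.get_obs();print(o['eef_pos'],o['joint_pos'][5]); plan([.452,.264,.14],F)"
```

```text
[ 0.50338052 -0.04983911  0.15032977] 1.201393243499737
d [6.268 0.182 1.085] w [-0.185 -1.589  3.889] rows~ 8
```

Call:
drive_tool(rows=[{"dx": 0.8,"dy": 0.02,"dz": 0.1,"wx": -0.02,"wy": -0.2,"wz": 0.5,"hand": 78},{"dx": 1.6,"dy": 0.05,"dz": 0.25,"wx": -0.05,"wy": -0.4,"wz": 1,"hand": 78},{"dx": 2.4,"dy": 0.07,"dz": 0.4,"wx": -0.07,"wy": -0.6,"wz": 1.5,"hand": 78},{"dx": 3.2,"dy": 0.09,"dz": 0.5,"wx": -0.1,"wy": -0.8,"wz": 2,"hand": 78},{"dx": 4,"dy": 0.12,"dz": 0.65,"wx": -0.12,"wy": -1,"wz": 2.5,"hand": 78},{"dx": 4.8,"dy": 0.14,"dz": 0.8,"wx": -0.14,"wy": -1.2,"wz": 3,"hand": 78},{"dx": 5.6,"dy": 0.16,"dz": 0.95,"wx": -0.17,"wy": -1.4,"wz": 3.5,"hand": 78},{"dx": 6.27,"dy": 0.18,"dz": 1.08,"wx": -0.185,"wy": -1.59,"wz": 3.89,"hand": 78},{"dx": 6.27,"dy": 0.18,"dz": 1.08,"wx": -0.185,"wy": -1.59,"wz": 3.89,"hand": 78},{"dx": 6.27,"dy": 0.18,"dz": 1.08,"wx": -0.185,"wy": -1.59,"wz": 3.89,"hand": 78},{"dx": 6.27,"dy": 0.18,"dz": 1.08,"wx": -0.185,"wy": -1.59,"wz": 3.89,"hand": 78}])

```text
clock: 8.6
eef_pos: [0.4473, 0.2642, 0.1355]
tool_rot: [0.758, 0.653, -0.004, -0.004]
ft_force: [0.5, 0.6, -0.2]
grip_width: 0.078
grasp_force: 0.0
```

```bash
cat > b.py <<'E'
from m import *
for n in('top','scene'): im=bot.camera(n); cal(n); cv2.imwrite(f'pics/{n}_b.png',im[:,:,::-1])
p0=board(0,-.04,.015)
m=both('wedge_center',proj('top',p0),proj('scene',p0)); print(m.keys(),p0)
rep('wedge',wedge_pts(),p0[2],[p0[0],p0[1],11],m,TILT)
o=bot.get_obs(); print(o['eef_pos'],o['clock'])
a=cv2.imread('pics/top_b.png')[140:260,180:400]; b=cv2.imread('pics/scene_b.png')[130:290,250:470]
cv2.imwrite('pics/b1.png',cv2.resize(np.hstack([a,cv2.resize(b,(220,120))]),(792,216),interpolation=2))
F=frame(-8.5); plan([.452,.264,.028],F)
E
python3 b.py
```

```text
dict_keys(['top', 'scene']) [ 0.49645641 -0.0344322   0.0442871 ]
wedge ('top', 'scene') [ 0.495  -0.0343 10.1963] 0.223
wedge ('top',) [ 0.4942 -0.0347 10.564 ] 0.081
wedge ('scene',) [ 0.4972 -0.033  13.0812] 0.109
[0.44794741 0.26391324 0.13612864] 8.8
d [0.014 0.103 2.162] w [-0.124 -0.    -0.017] rows~ 4
```

View pics/b1.png

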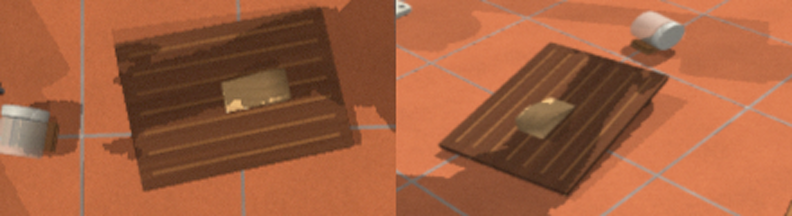

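The wedge sits flat at the planned spot, about (255,90) in the left crop, with its thin edge uphill. The jar is still in its rest. Descending over it.

Call:
drive_tool(rows=[{"dx": 0.01,"dy": 0.1,"dz": 0.3,"wx": -0.12,"wy": 0,"wz": 0,"hand": 80},{"dx": 0.01,"dy": 0.1,"dz": 0.7,"wx": -0.12,"wy": 0,"wz": 0,"hand": 80},{"dx": 0.01,"dy": 0.1,"dz": 1.1,"wx": -0.12,"wy": 0,"wz": 0,"hand": 80},{"dx": 0.01,"dy": 0.1,"dz": 1.5,"wx": -0.12,"wy": 0,"wz": 0,"hand": 80},{"dx": 0.01,"dy": 0.1,"dz": 1.8,"wx": -0.12,"wy": 0,"wz": 0,"hand": 80},{"dx": 0.01,"dy": 0.1,"dz": 2.05,"wx": -0.12,"wy": 0,"wz": 0,"hand": 80},{"dx": 0.01,"dy": 0.1,"dz": 2.14,"wx": -0.12,"wy": 0,"wz": 0,"hand": 80},{"dx": 0.01,"dy": 0.1,"dz": 2.14,"wx": -0.12,"wy": 0,"wz": 0,"hand": 80}])

```text
clock: 9.6
eef_pos: [0.4513, 0.2645, 0.0286]
tool_rot: [0.758, 0.653, -0.001, -0.0]
ft_force: [-0.2, -0.1, 0.4]
grip_width: 0.0802
grasp_force: 0.0
```

Call:
drive_tool(rows=[{"dx": 0,"dy": 0,"dz": 0,"wx": 0,"wy": 0,"wz": 0,"hand": 70},{"dx": 0,"dy": 0,"dz": 0,"wx": 0,"wy": 0,"wz": 0,"hand": 62},{"dx": 0,"dy": 0,"dz": 0,"wx": 0,"wy": 0,"wz": 0,"hand": 45},{"dx": 0,"dy": 0,"dz": 0,"wx": 0,"wy": 0,"wz": 0,"hand": 45},{"dx": 0,"dy": 0,"dz": 0,"wx": 0,"wy": 0,"wz": 0,"hand": 45},{"dx": 0,"dy": 0,"dz": 0,"wx": 0,"wy": 0,"wz": 0,"hand": 45}])

```text
clock: 10.2
eef_pos: [0.4526, 0.2656, 0.0303]
tool_rot: [0.757, 0.653, 0.001, 0.0]
ft_force: [1.0, -0.6, 6.2]
grip_width: 0.0574
grasp_force: 63.4
```

```bash
python3 -c "
from h import *
o=bot.get_obs();print(o['eef_pos'],o['grip_width'],o['grasp_force'],R.from_matrix(frame(-8.5).T@R.from_quat(o['tool_rot']).as_matrix()).as_rotvec(True))"
```

```text
[0.45263378 0.26563677 0.0303049 ] 0.05737508823610774 63.36589694023132 [-0.12532518  0.10070679 -0.03642525]
```

Jar gripped at 57.4 mm. Lift, turn to the board's yaw, and go above the spot about 6 mm uphill of contact.

```bash
python3 -c "
from h import *
F=frame(11); off=F@np.array([-.0016,0,-.0037])
for z in(.088,.028): print(board(0,.029,z)-off); plan(board(0,.029,z)-off,F)"
```

```text
[0.48505198 0.02423853 0.12247961]
d [-4.677  1.356 -1.849] w [ 0.028 -0.016 -3.893] rows~ 7
[0.48345865 0.0324355  0.06306353]
d [-4.521  1.298 -0.66 ] w [ 0.028 -0.016 -3.893] rows~ 6
```

Call:
drive_tool(rows=[{"dx": 0,"dy": 0,"dz": -0.5,"wx": 0,"wy": 0,"wz": 0,"hand": 45},{"dx": 0,"dy": 0,"dz": -1.1,"wx": 0,"wy": 0,"wz": 0,"hand": 45},{"dx": -0.2,"dy": 0.05,"dz": -1.7,"wx": 0,"wy": 0,"wz": 0,"hand": 45},{"dx": -0.7,"dy": 0.2,"dz": -1.9,"wx": 0,"wy": 0,"wz": -0.5,"hand": 45},{"dx": -1.4,"dy": 0.4,"dz": -1.9,"wx": 0,"wy": 0,"wz": -1,"hand": 45},{"dx": -2.1,"dy": 0.6,"dz": -1.9,"wx": 0,"wy": 0,"wz": -1.6,"hand": 45},{"dx": -2.8,"dy": 0.8,"dz": -1.9,"wx": 0,"wy": 0,"wz": -2.3,"hand": 45},{"dx": -3.5,"dy": 1,"dz": -1.9,"wx": 0,"wy": 0,"wz": -3,"hand": 45},{"dx": -4.1,"dy": 1.2,"dz": -1.9,"wx": 0,"wy": 0,"wz": -3.6,"hand": 45},{"dx": -4.5,"dy": 1.3,"dz": -1.9,"wx": 0,"wy": 0,"wz": -3.89,"hand": 45},{"dx": -4.6,"dy": 1.34,"dz": -1.85,"wx": 0,"wy": 0,"wz": -3.89,"hand": 45},{"dx": -4.6,"dy": 1.34,"dz": -1.85,"wx": 0,"wy": 0,"wz": -3.89,"hand": 45},{"dx": -4.6,"dy": 1.34,"dz": -1.85,"wx": 0,"wy": 0,"wz": -3.89,"hand": 45}])

```text
clock: 11.5
eef_pos: [0.4834, 0.0284, 0.121]
tool_rot: [0.636, 0.772, -0.0, -0.001]
ft_force: [-1.0, 0.4, -2.1]
grip_width: 0.0576
grasp_force: 64.8
```

```bash
python3 -c "
from h import *
F=frame(11); off=F@np.array([-.0016,0,-.0037])
o=bot.get_obs();print(o['eef_pos'],o['grip_width'],o['ft_force'])
plan(board(0,.029,.028)-off,F)
a=bot.camera('scene')[110:270,270:430];cal('scene');d=bot.outline_of('scene','jar_center')
print([(x['extent'],x['score']) for x in d],proj('scene',o['eef_pos']+off))
cv2.imwrite('pics/c1.png',cv2.resize(a,(560,560),interpolation=2)[:,:,::-1])"
```

```text
[0.48338506 0.02839176 0.12102793] 0.05757487558192412 [-1.03113918  0.44124531 -2.07657985]
d [0.078 0.019 1.159] w [-0.016 -0.011  0.001] rows~ 3
[([342.1, 171.3, 32.9, 31.4], 0.87)] [343.29456628 173.15068272]
```

View pics/c1.png

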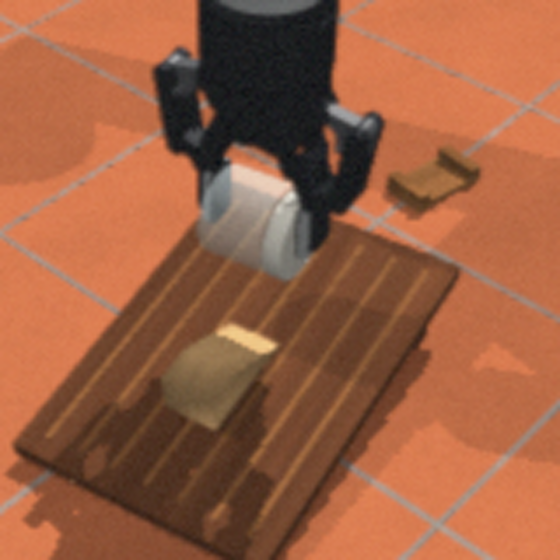

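The jar is held level, its axis across the slope, at about (255,220) in the crop. The wedge is below at (220,375). Lowering until it touches the board.

Call:
drive_tool(rows=[{"dx": 0.08,"dy": 0.02,"dz": 0.4,"wx": 0,"wy": 0,"wz": 0,"hand": 45},{"dx": 0.08,"dy": 0.02,"dz": 0.8,"wx": 0,"wy": 0,"wz": 0,"hand": 45},{"dx": 0.08,"dy": 0.02,"dz": 1,"wx": 0,"wy": 0,"wz": 0,"hand": 45},{"dx": 0.08,"dy": 0.02,"dz": 1.08,"wx": 0,"wy": 0,"wz": 0,"hand": 45},{"dx": 0.08,"dy": 0.02,"dz": 1.11,"wx": 0,"wy": 0,"wz": 0,"hand": 45},{"dx": 0.08,"dy": 0.02,"dz": 1.11,"wx": 0,"wy": 0,"wz": 0,"hand": 45}])

```text
clock: 12.2
eef_pos: [0.4846, 0.032, 0.0664]
tool_rot: [0.636, 0.772, 0.0, 0.0]
ft_force: [1.0, 0.8, -2.0]
grip_width: 0.0573
grasp_force: 64.9
```

Call:
drive_tool(rows=[{"dx": 0,"dy": 0,"dz": 0.02,"wx": 0,"wy": 0,"wz": 0,"hand": 45},{"dx": 0,"dy": 0,"dz": 0.03,"wx": 0,"wy": 0,"wz": 0,"hand": 45},{"dx": 0,"dy": 0,"dz": 0.03,"wx": 0,"wy": 0,"wz": 0,"hand": 45}])

```text
clock: 12.5
eef_pos: [0.4843, 0.0318, 0.0648]
tool_rot: [0.636, 0.772, 0.0, 0.0]
ft_force: [-0.2, -0.1, -2.7]
grip_width: 0.0573
grasp_force: 64.9
```

Call:
drive_tool(rows=[{"dx": 0,"dy": 0,"dz": 0.02,"wx": 0,"wy": 0,"wz": 0,"hand": 45},{"dx": 0,"dy": 0,"dz": 0.03,"wx": 0,"wy": 0,"wz": 0,"hand": 45},{"dx": 0,"dy": 0,"dz": 0.03,"wx": 0,"wy": 0,"wz": 0,"hand": 45}])

```text
clock: 12.8
eef_pos: [0.4842, 0.0318, 0.0632]
tool_rot: [0.636, 0.772, 0.0, -0.0]
ft_force: [0.7, 0.3, 1.5]
grip_width: 0.0571
grasp_force: 65.3
```

Call:
drive_tool(rows=[{"dx": 0,"dy": 0,"dz": 0.01,"wx": 0,"wy": 0,"wz": 0,"hand": 45},{"dx": 0,"dy": 0,"dz": 0.01,"wx": 0,"wy": 0,"wz": 0,"hand": 45}])

```text
clock: 13.0
eef_pos: [0.4842, 0.0318, 0.0632]
tool_rot: [0.636, 0.772, 0.0, 0.0]
ft_force: [-3.4, -1.1, 4.8]
grip_width: 0.0575
grasp_force: 65.8
```

Touching the board. Now I'll slide downhill towards the wedge in small steps.

Call:
drive_tool(rows=[{"dx": 0,"dy": 0,"dz": -0.01,"wx": 0,"wy": 0,"wz": 0,"hand": 45},{"dx": -0.03,"dy": 0,"dz": -0.006,"wx": 0,"wy": 0,"wz": 0,"hand": 45},{"dx": -0.06,"dy": 0,"dz": -0.001,"wx": 0,"wy": 0,"wz": 0,"hand": 45},{"dx": -0.06,"dy": 0,"dz": -0.001,"wx": 0,"wy": 0,"wz": 0,"hand": 45}])

```text
clock: 13.4
eef_pos: [0.4852, 0.0291, 0.0628]
tool_rot: [0.636, 0.772, 0.001, -0.0]
ft_force: [-0.5, 2.5, 3.9]
grip_width: 0.0575
grasp_force: 65.4
```

Call:
drive_tool(rows=[{"dx": -0.01,"dy": 0,"dz": 0.001,"wx": 0,"wy": 0,"wz": 0,"hand": 45},{"dx": -0.02,"dy": 0,"dz": 0.003,"wx": 0,"wy": 0,"wz": 0,"hand": 45},{"dx": -0.02,"dy": 0,"dz": 0.003,"wx": 0,"wy": 0,"wz": 0,"hand": 45}])

```text
clock: 13.7
eef_pos: [0.4854, 0.0281, 0.0627]
tool_rot: [0.636, 0.772, 0.001, 0.0]
ft_force: [0.5, 4.1, 4.7]
grip_width: 0.0571
grasp_force: 65.4
```

Call:
drive_tool(rows=[{"dx": 0,"dy": 0,"dz": -0.014,"wx": 0,"wy": 0,"wz": 0,"hand": 45},{"dx": 0,"dy": 0,"dz": -0.014,"wx": 0,"wy": 0,"wz": 0,"hand": 45}])

```text
clock: 13.9
eef_pos: [0.4845, 0.0272, 0.0626]
tool_rot: [0.636, 0.771, -0.001, 0.0]
ft_force: [-0.0, -0.0, 0.1]
grip_width: 0.0573
grasp_force: 65.1
```

Call:
drive_tool(rows=[{"dx": -0.01,"dy": 0,"dz": -0.013,"wx": 0,"wy": 0,"wz": 0,"hand": 45},{"dx": -0.02,"dy": 0,"dz": -0.011,"wx": 0,"wy": 0,"wz": 0,"hand": 45},{"dx": -0.02,"dy": 0,"dz": -0.011,"wx": 0,"wy": 0,"wz": 0,"hand": 45}])

```text
clock: 14.2
eef_pos: [0.4846, 0.0266, 0.0632]
tool_rot: [0.636, 0.771, -0.001, -0.0]
ft_force: [0.1, -0.2, -2.1]
grip_width: 0.0576
grasp_force: 65.2
```

Call:
drive_tool(rows=[{"dx": -0.015,"dy": 0,"dz": 0.008,"wx": 0,"wy": 0,"wz": 0,"hand": 45},{"dx": -0.03,"dy": 0,"dz": 0.014,"wx": 0,"wy": 0,"wz": 0,"hand": 45},{"dx": -0.03,"dy": 0,"dz": 0.014,"wx": 0,"wy": 0,"wz": 0,"hand": 45}])

```text
clock: 14.5
eef_pos: [0.4853, 0.0254, 0.0629]
tool_rot: [0.636, 0.772, -0.0, -0.0]
ft_force: [-0.1, 1.0, -0.3]
grip_width: 0.0574
grasp_force: 65.1
```

Call:
drive_tool(rows=[{"dx": -0.01,"dy": 0,"dz": 0.005,"wx": 0,"wy": 0,"wz": 0,"hand": 45},{"dx": -0.02,"dy": 0,"dz": 0.01,"wx": 0,"wy": 0,"wz": 0,"hand": 45},{"dx": -0.02,"dy": 0,"dz": 0.01,"wx": 0,"wy": 0,"wz": 0,"hand": 45}])

```text
clock: 14.8
eef_pos: [0.4857, 0.0247, 0.0627]
tool_rot: [0.636, 0.772, 0.0, -0.0]
ft_force: [-1.7, 2.2, 3.0]
grip_width: 0.0573
grasp_force: 65.3
```

Run:
```python
from m import *
b=bot.camera('scene');bot.camera('top')
for n in('top','scene'):cal(n)
p0=board(0,-.04,.015)
m=both('wedge_center',proj('top',p0),proj('scene',p0)); print(list(m))
rep('wedge',wedge_pts(),p0[2],[p0[0],p0[1],11],m,TILT)
o=bot.get_obs(); off=frame(11)@np.array([-.0016,0,-.0037]); j=o['eef_pos']+off
L=R.from_euler('z',11,degrees=True).as_matrix()@TILT
print('jar in board',L.T@(j-[.4885,.0065,.035]),o['ft_force'],proj('scene',j))
d=bot.look_for('scene','jar_center'); print([x['extent'] for x in d])
cv2.imwrite('pics/d1.png',cv2.resize(b[160:240,280:380],(800,600),interpolation=2)[:,:,::-1])
```

```text
['top', 'scene']
wedge ('top', 'scene') [ 0.4967 -0.0354 11.0639] 0.569
wedge ('top',) [ 0.4943 -0.0362  9.3523] 0.408
wedge ('scene',) [ 0.4977 -0.0355 12.3104] 0.143
jar in board [0.0006982  0.0209976  0.02877391] [-1.62210951  3.35682928  3.19471859] [342.51912697 194.82735664]
[[341.2, 193.2, 30.0, 33.2]]
```

View pics/d1.png

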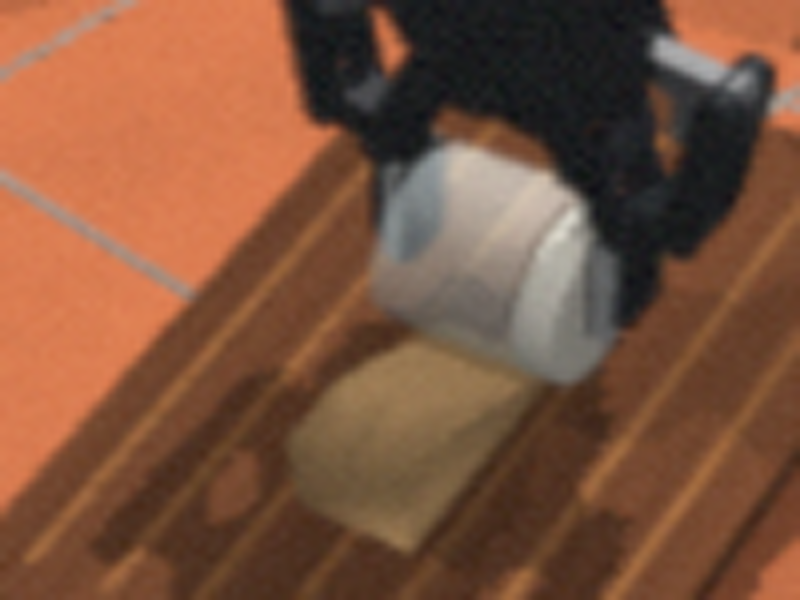

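The scene crop shows the jar overlapping the wedge's thin edge at (480,350), and it measures 21 mm up the board against the nominal 23 mm. The force also rises with the jar 0.5 mm high, so it is resting on the wedge face. I'll press it lightly into the nook and check the force.

Call:
drive_tool(rows=[{"dx": 0.01,"dy": 0,"dz": 0.01,"wx": 0,"wy": 0,"wz": 0,"hand": 45},{"dx": 0.01,"dy": 0,"dz": 0.01,"wx": 0,"wy": 0,"wz": 0,"hand": 45},{"dx": 0.01,"dy": 0,"dz": 0.01,"wx": 0,"wy": 0,"wz": 0,"hand": 45}])

```text
clock: 15.35
eef_pos: [0.4857, 0.0248, 0.0627]
tool_rot: [0.636, 0.772, -0.0, 0.0]
ft_force: [-2.7, 1.4, 8.1]
grip_width: 0.0578
grasp_force: 66.2
```

Call:
drive_tool(rows=[{"dx": -0.02,"dy": 0,"dz": -0.008,"wx": 0,"wy": 0,"wz": 0,"hand": 45},{"dx": -0.02,"dy": 0,"dz": -0.008,"wx": 0,"wy": 0,"wz": 0,"hand": 45}])

```text
clock: 15.55
eef_pos: [0.486, 0.0238, 0.0625]
tool_rot: [0.636, 0.772, 0.0, 0.0]
ft_force: [-2.2, 0.9, 4.3]
grip_width: 0.0574
grasp_force: 65.4
```

The wedge fit moved 1.5–2.5 mm downhill with the jar in both views, so the jar is pushing the wedge and contact is confirmed. Releasing gently.

Call:
drive_tool(rows=[{"dx": 0,"dy": 0,"dz": 0,"wx": 0,"wy": 0,"wz": 0,"hand": 60},{"dx": 0,"dy": 0,"dz": 0,"wx": 0,"wy": 0,"wz": 0,"hand": 66},{"dx": 0,"dy": 0,"dz": 0,"wx": 0,"wy": 0,"wz": 0,"hand": 74},{"dx": 0,"dy": 0,"dz": 0,"wx": 0,"wy": 0,"wz": 0,"hand": 80},{"dx": 0,"dy": 0,"dz": 0,"wx": 0,"wy": 0,"wz": 0,"hand": 80},{"dx": 0,"dy": 0,"dz": -0.1,"wx": 0,"wy": 0,"wz": 0,"hand": 80},{"dx": 0,"dy": 0,"dz": -0.4,"wx": 0,"wy": 0,"wz": 0,"hand": 80},{"dx": 0,"dy": 0,"dz": -0.9,"wx": 0,"wy": 0,"wz": 0,"hand": 80},{"dx": 0,"dy": 0,"dz": -1.6,"wx": 0,"wy": 0,"wz": 0,"hand": 80},{"dx": 0,"dy": 0,"dz": -2.4,"wx": 0,"wy": 0,"wz": 0,"hand": 80},{"dx": 0,"dy": 0,"dz": -3.2,"wx": 0,"wy": 0,"wz": 0,"hand": 80},{"dx": 0,"dy": 0,"dz": -3.2,"wx": 0,"wy": 0,"wz": 0,"hand": 80},{"dx": -1,"dy": 0,"dz": -3.2,"wx": 0,"wy": 0,"wz": 0,"hand": 80},{"dx": -2,"dy": 0,"dz": -3.2,"wx": 0,"wy": 0,"wz": 0,"hand": 80},{"dx": -3,"dy": 0,"dz": -3.2,"wx": 0,"wy": 0,"wz": 0,"hand": 80},{"dx": -4,"dy": 0,"dz": -3.2,"wx": 0,"wy": 0,"wz": 0,"hand": 80},{"dx": -4,"dy": 0,"dz": -3.2,"wx": 0,"wy": 0,"wz": 0,"hand": 80}])

```text
clock: 17.25
eef_pos: [0.5242, -0.178, 0.2214]
tool_rot: [0.639, 0.769, -0.001, 0.001]
ft_force: [-1.2, 1.4, 0.7]
grip_width: 0.0801
grasp_force: 0.0
```

Run:
```python
from m import *
a=bot.camera('top');b=bot.camera('scene')
for n in('top','scene'):cal(n)
pj=board(0,.021,.028)
m=both('jar_center',proj('top',pj),proj('scene',pj)); print(list(m))
rep('jar',jar_pts(),pj[2],[pj[0],pj[1],11],m)
print(pj,bot.get_obs()['clock'])
cv2.imwrite('pics/e1.png',np.hstack([cv2.resize(a[150:250,240:365],(400,320),interpolation=2),cv2.resize(b[150:250,270:395],(400,320),interpolation=2)])[:,:,::-1])
```

```text
['top', 'scene']
jar ('top', 'scene') [ 0.4849  0.0241 11.0248] 0.192
jar ('top',) [ 0.4839  0.0236 10.6642] 0.09
jar ('scene',) [ 0.4865  0.0247 16.1941] 0.079
[0.48527556 0.0230883  0.06565014] 17.45
```

View pics/e1.png

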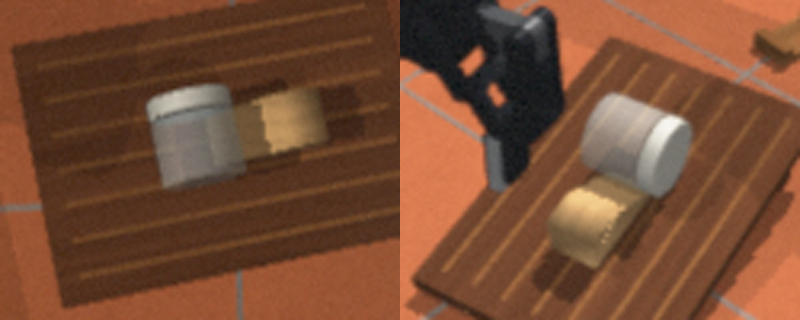

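The jar rests on its side against the wedge, at (195,135) and (285,120) in the left crop, with the arm clear. I'll wait a second and check it hasn't moved.

Call:
drive_tool(rows=[{"dx": -0.5,"dy": 0,"dz": -0.5,"wx": 0,"wy": 0,"wz": 0,"hand": 80},{"dx": -1,"dy": 0,"dz": -0.5,"wx": 0,"wy": 0,"wz": 0,"hand": 80},{"dx": -1,"dy": 0,"dz": -0.5,"wx": 0,"wy": 0,"wz": 0,"hand": 80},{"dx": -1,"dy": 0,"dz": -0.5,"wx": 0,"wy": 0,"wz": 0,"hand": 80},{"dx": -1,"dy": 0,"dz": -0.5,"wx": 0,"wy": 0,"wz": 0,"hand": 80},{"dx": -1,"dy": 0,"dz": -0.5,"wx": 0,"wy": 0,"wz": 0,"hand": 80},{"dx": -1,"dy": 0,"dz": -0.5,"wx": 0,"wy": 0,"wz": 0,"hand": 80},{"dx": -1,"dy": 0,"dz": -0.5,"wx": 0,"wy": 0,"wz": 0,"hand": 80}])

```text
clock: 18.25
eef_pos: [0.5333, -0.2209, 0.2472]
tool_rot: [0.636, 0.772, -0.0, -0.0]
ft_force: [-0.0, 0.2, 0.2]
grip_width: 0.0801
grasp_force: 0.0
```

Run:
```python
from m import *
bot.camera('top');bot.camera('scene')
for n in('top','scene'):cal(n)
pj=board(0,.021,.028)
m=both('jar_center',proj('top',pj),proj('scene',pj))
p,c=fit(jar_pts(),pj[2],[pj[0],pj[1],11],m); print(p,c)
if c<.3 and abs(p[1]-.0241)<.003: print(bot.job_done())
```

```text
[ 0.48519005  0.02411403 12.83868597] 0.2910130996850723
the job is handed in; nothing more can be done
None
```

The wedge was set on the board first, then the jar was laid on its side across the slope and released against it; it hadn't measurably moved after about a second, and I handed the job in at about 18.5 s (limit 59 s).

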